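# Take the flow cell from its drying dock and hold it to the light

### The arm

A 7-joint arm with a two-finger parallel gripper is mounted at the origin on a cart in front of the work surface, level with it; the furniture and walls round the work are solid. World frame = base frame: x ahead of the robot, y to its left, z up, the work surface at z = 0. Lengths are in mm, angles in rad, forces in N, time in s.
With the tool pointing down it reaches from about 425 to 950 mm from the base axis. Payload 4.7 kg.
Tool frame: the origin (TCP) lies on the mounting face of the last link; the fingertips stand 173 mm ahead of it and the grasp point (between the pads) lies 155 mm ahead of it (robot.pinch_z is the distance from the TCP to the grasp point, in mm); z points along the fingers, y is the line along which they close (so a half turn about z gives the same grasp; the last joint's range is limited). The gripper opens to 85 mm and grips with 20 to 120 N. Pads are 22 mm wide; open, the fingers measure 114 mm over their backs; the gripper's body (76 mm by 85 mm) begins 54 mm behind the grasp point. The pads swing forward as they close: fully open they stand 13 mm farther back than shut.
Start: joints at [1.268, 0.469, -0.049, 1.532, 0.024, 1.141, -0.082], TCP at [182.551, -649.851, 404.735] pointing down, gripper open.
Joint ranges: [-2.59, 2.59], [-0.33, 1.99], [-1.39, 1.29], [0.1, 2.45], [-1.04, 4.18], [0.21, 1.99], [-2.66, 2.66]. Speed limits (rad/s): [2.57, 2.57, 3.14, 3.14, 3.14, 3.14, 3.14].

### API

Orientations are given as a unit quaternion [w, x, y, z].
In Python, from bench import telemetry, vision, close_job, robot gives the robot as it stands. The module is installed in compiled form; this text tells all that it offers.
- The arm moves only by the tool arm_command, never from a script. Its argument "rows" is a list that holds one entry, the list of rows, each a list of 7 numbers: the shift along the tool's x, y, z each as a share of 500 mm, from -1 to 1, then the turn, a rotation vector about the tool's x, y, z each as a share of 0.5 rad, from -1 to 1, then the opening, from -1 (shut) to 1 (fully open). In form: [[[dx, dy, dz, ax, ay, az, claw], ...]]. A call has 1 to 8 rows; each row shifts and turns the commanded pose from where the row before left it, along the tool's axes as they then stand; what a row does not reach is not made up. A row lasts 1/8 s, in which the tool goes at most 62.5 mm and 10.7 degrees, less where a joint would pass 70% of its speed; a pose out of reach is approached as far as the arm can. A call with a number of a shift or a turn outside -1 to 1 is refused whole. A call with a gripper value outside its range is refused whole. The fingers move at their own pace and stop on an object; "squeeze" is the grip in N (left out, the last holds). Time passes only in rows, so rows that do not move let the fingers close. It gives the time, the measured TCP pose, the force, the opening and the grip force at its end, in the units of the state.
- telemetry.read_state(): the state, without advancing time (a new reading comes with each control period).
- vision.grab_frame(name): name is "scene" or "top"; returns (picture, depth): 400x640x3 uint8, red, green, blue; 400x640 float32, mm along the optical axis (not along the pixel's ray), 0 where there is no reading.
- vision.camera_params(name): a dict with "fov_y" (degrees; the focal length in pixels is half the picture's height over the tangent of half this angle, whatever the lens; pixels are square), "cx", "cy" (the principal point, pixels), "view" (4x4, takes a point from world to camera coordinates). Camera axes: x right, y down, z forward; pixel columns grow to the right and rows downward; lengths in mm; the calibration is good to about 2 mm. A picture is of the moment at which its call begins. camera_params takes no time and is no camera call.
- close_job(): hands the job in; it is judged then, once.
The state is a dict: "time": time; "joint_positions": joint angles; "qd": joint speeds; "effort": joint torques, N m; "eef_pos": TCP position; "ee_rot": TCP orientation; "force": force on the tool from outside, world axes, zero at the start; "moment": the same for the moment, N m; "gripper_width": opening from 0.0 (shut) to 1.0 (fully open); "grip_force": force on a finger pad.
Only numpy, scipy, OpenCV 4.12 (cv2) and the standard library are available. Lean on these libraries where they do the work, as an engineer would, in place of code of your own. Each camera call takes 0.05 s, during which the arm holds its last target. There are 200 camera calls.

### The job

The particle sizer's flow cell has dried in its dock and its windows must be looked through for streaks. Swing the keeper lever by its red knob fully open, a quarter turn towards the robot's side of the dock, draw the cell straight up out of the dock by its blue grip without touching the windows, and tilt it about 45 degrees from upright so that one window face slants up to the ceiling light and the other down, grip end still the higher. Finish while still holding it like that, still, at least 12 cm above the bench, and leave the glassware and jars around undisturbed.

Things in the scene. Friction and masses are not known exactly. Their poses are not given: they have to be found in the camera images.
- dock: Drying dock, fixed. White foot plate 92 (x) x 136 mm (y -54 to +82), 10 thick. Two white U-channel columns, tops 73 mm above the bench, y 27 to 41 mm either side of the middle, 30 deep, guide the cell's narrow edges with 1 mm play; front and back open. Origin: on the bench under the seated cell's middle. Axes at yaw 0: x away from the robot (cell's thickness), y left (cell's width), z up.
- keeper (a joint): Steel keeper lever on a vertical post, 60 mm from the dock's origin along dock +y. Near 0 rad (start 0 to 0.25) its tab lies 3 mm over the cell's left shoulder and blocks it; the arm with the red knob points along dock +y. Grows as the knob swings to dock -x (counter-clockwise from above); 1.57 rad: stop, fully open, knob arm along dock -x. Stays where left; takes about 1.3 N at the knob.
- keeper_knob (a point): Upright red round knob, 15 mm in diameter, fixed on the keeper's arm 48 mm from the pivot axis. The point is on its axis, 118 mm above the bench; the knob's top is at 130 mm, the top of the flat steel arm it stands on at 97 mm.
- keeper_pivot (a point): On the axis of the keeper's vertical pivot, at the height of the lever (96 mm above the bench).
- cell: Loose flow cell, 0.18 kg: aluminium cassette 64 wide (y), 16 thick (x), 78 mm high, on top a blue grip 40 wide (y), 12 thick (x), 35 mm high. Round window on each big face; two small hose nipples at the -y shoulder. Origin: centre of its underside; x normal to the windows, z up through the grip. In the dock it shares the dock's axes: underside 10 mm above the bench, shoulders 88, grip's top 123.
- cell_grip (a point): Point inside the blue grip, on the cell's middle axis, 100 mm above the cell's underside (110 mm above the bench when seated); pinch the grip here across its 12 mm thickness.
- cell_window: The glass windows with their black ring bezels on the two big faces of the cell, 38 mm in diameter, centre 36 mm above the cell's underside, standing 2 mm proud; the fingers must not touch them. Origin and axes are the cell's.
- vial_rack: White rack with sample vials, 55 x 134 x 40 mm, to the right of the dock, fixed; its vials stand up to 66 mm high. Origin: centre of its underside.
- wash_bottle: White wash bottle with a red spout, 65 x 113 x 216 mm, behind the dock, loose. Origin: centre of its underside.
- jar_glassbead: Sample jar with a black cap, 52 mm in diameter, 65 mm high, behind the dock, loose. Origin: centre of its underside.
- petri_dish: Glass dish of powder, 59 mm in diameter, 12 mm high, behind the dock, loose. Origin: centre of its underside.
- beaker_small: Upturned glass beaker, 81 mm in diameter, 112 mm high, behind and right of the dock, loose. Origin: centre of its underside.

How it is judged:
By the outcome, as a careful person would: the job done as asked, in the order asked, and still so for the second after the job is handed in, while the arm keeps its last pose, push and grip.
It also fails if it takes over 42 s, if anything falls off the work surface, if the arm or the gripper's body presses on something with over 40 N, if the wrist force passes 120 N, or if a joint passes its speed limit or range.

## Working session

There is one attempt and no reset: what is moved stays moved. The work goes in short steps, Python scripts to look and compute and a tool call to move; the robot and the scene stay as the last step left them, time stands still between calls to the robot, and variables do not carry over. Pictures are saved under pics/ and viewed, at most 10 in all, crops included, and the job is handed in when it is done.

Besides the shell and the picture viewer there is one more tool, called after "Emit:" as name(argument=value, ...) on one line, values as JSON. arm_command: Moves the arm, as the interface text tells. Shift numbers are shares of 500 mm and turn numbers shares of 0.5 rad, none past 1 either way. Its arguments: {"type":"object","properties":{"rows":{"type":"array","items":{"type":"array","items":{"type":"array","items":{"type":"number"}}}},"squeeze":{"type":"number"}},"required":["rows"]}

```bash
mkdir -p pics
cat > h.py <<'E'
import numpy as np, cv2
from bench import telemetry, vision, robot
from scipy.spatial.transform import Rotation as R
def cloud(name):
    im,d=vision.grab_frame(name); p=vision.camera_params(name)
    f=200/np.tan(np.radians(p["fov_y"])/2)
    v,u=np.mgrid[:400,:640]
    P=np.stack([(u-p["cx"])/f*d,(v-p["cy"])/f*d,d,np.ones_like(d)],-1)@np.linalg.inv(np.array(p["view"])).T
    return im,d,P[...,:3]
E
python3 - <<'E'
from h import *
print(telemetry.read_state())
for n in("scene","top"):
    im,d,P=cloud(n); cv2.imwrite(f"pics/{n}0.png",im[...,::-1]); np.savez(f"/tmp/{n}0.npz",im=im,d=d,P=P)
    p=vision.camera_params(n);print(p, np.linalg.inv(p["view"])[:3,3])
E
```

```text
{'time': 0.0, 'joint_positions': array([ 1.26808459,  0.46945804, -0.04859367,  1.53372492,  0.02411466,
        1.14101186, -0.08228011]), 'qd': array([-4.42615933e-04,  1.70434878e-05, -1.68977768e-04,  1.37443510e-03,
        1.01820907e-03,  8.78245128e-04,  4.13525036e-04]), 'effort': array([-7.81102954e-04, -5.10303247e+01, -4.62529866e-02, -2.37711078e+01,
        1.08887444e-02,  7.51662097e-03,  3.63247139e-06]), 'eef_pos': array([ 182.4724998 , -649.60314225,  403.63676953]), 'ee_rot': array([-9.91414532e-04,  9.90638614e-01,  1.36506848e-01, -1.81879611e-04]), 'force': array([ 0.68839736,  0.17606091, -0.87450176]), 'moment': array([0.02130335, 0.00312846, 0.00521913]), 'grip_force': 0.0, 'gripper_width': 1.000468304394698}
{'fov_y': 54.71538892202539, 'cx': 304.6921582612007, 'cy': 205.72463677393213, 'view': array([[-7.94647699e-01, -6.06774084e-01, -1.89801273e-02,
         5.62863350e+02],
       [-3.15259768e-01,  4.39187759e-01, -8.41264162e-01,
         2.55779569e+02],
       [ 5.18793132e-01, -6.62524960e-01, -5.40290999e-01,
         7.29553459e+02],
       [ 0.00000000e+00,  0.00000000e+00,  0.00000000e+00,
         1.00000000e+00]])} [149.42774986 712.54301412 620.03257022]
{'fov_y': 43.57418874385683, 'cx': 316.64036966147773, 'cy': 191.1089958932071, 'view': array([[ 2.16593600e-02, -9.99763260e-01, -2.07262240e-03,
         5.96818149e+01],
       [-9.90294173e-01, -2.11694426e-02, -1.37365594e-01,
         6.16745745e+02],
       [ 1.37289198e-01,  5.02775673e-03, -9.90518247e-01,
         1.15011679e+03],
       [ 0.00000000e+00,  0.00000000e+00,  0.00000000e+00,
         1.00000000e+00]])} [ 451.56843639   66.94134208 1224.05500658]
```

View pics/scene0.png

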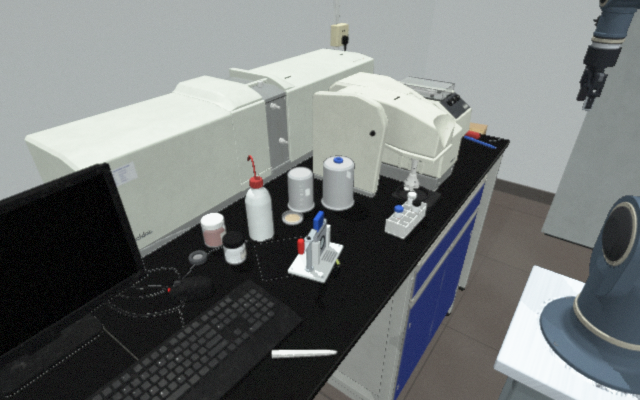

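View pics/top0.png

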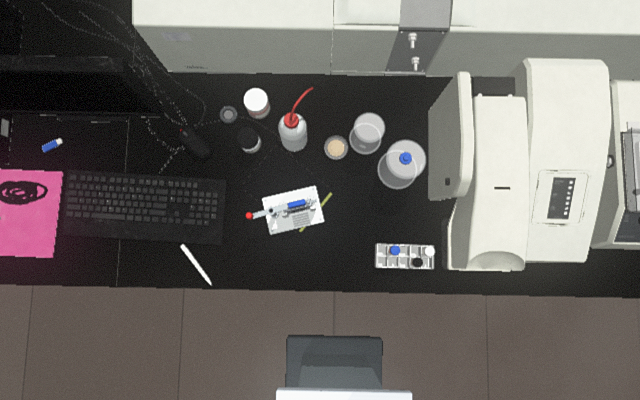

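The scene view shows the dock at about (318,255), with the blue grip at (320,220) and the red knob at (301,245). In the top view the foot plate is at (293,210), the grip at (295,204), the red knob at (249,215), and the rack at (405,257). Next I'll turn these into positions.

Run:
```python
from h import *
for n,box in(("top",(235,180,335,240)),("scene",(285,205,350,285))):
    z=np.load(f"/tmp/{n}0.npz");im=z["im"].astype(int);P=z["P"];d=z["d"]
    m0=np.zeros(d.shape,bool);m0[box[1]:box[3],box[0]:box[2]]=1;m0&=d>0
    r,g,b=im[...,0],im[...,1],im[...,2]
    for nm,m in(("blue",(b>r+50)&(b>g+30)),("red",(r>g+70)&(r>b+70))):
        q=P[m&m0]; print(n,nm,len(q),q.min(0).round(),q.max(0).round(),np.median(q,0).round(1))
        if nm=="blue": t=q[abs(q[:,2]-123)<6]
        else: t=q[abs(q[:,2]-130)<6]
        if len(t)>3:
            rc=cv2.minAreaRect(t[:,:2].astype(np.float32));print("  top",len(t),t.mean(0).round(1),rc)
    if n=="top":
        w=(im.min(-1)>150)&m0&(P[...,2]>4)&(P[...,2]<16);q=P[w]
        print("plate",len(q),cv2.minAreaRect(q[:,:2].astype(np.float32)),q[:,2].mean())
        c=(P[...,2]>60)&(P[...,2]<110)&m0;q=P[c]
        print("tops",len(q)); 
        cv2.imwrite("pics/crop.png",cv2.resize(z["im"][180:240,235:335,::-1],None,fx=7,fy=7,interpolation=cv2.INTER_CUBIC))
```

```text
top blue 99 [567.  98.   9.] [599. 135. 127.] [576.6 117.6 122.4]
  top 95 [576.3 116.9 122.7] ((576.9916381835938, 117.11415100097656), (12.495174407958984, 38.65753936767578), 13.627613067626953)
top red 39 [541. 215.  -4.] [566. 246. 134.] [547.2 221.7 129. ]
  top 31 [546.1 221.  129.7] ((546.2166137695312, 220.8150634765625), (11.462421417236328, 10.99953556060791), 4.238982200622559)
plate 1472 ((573.43798828125, 131.1561279296875), (92.42827606201172, 135.12405395507812), 14.781160354614258) 10.196525395698668
tops 449
scene blue 165 [566. -54.  -0.] [694. 139. 126.] [573.  123.8 113.4]
  top 68 [575.2 120.6 122.7] ((576.7215576171875, 118.83541107177734), (11.675559043884277, 40.93923568725586), 12.777390480041504)
scene red 93 [540.  85.   2.] [649. 230. 133.] [544.6 225.7 120.7]
  top 38 [546.  224.  129.5] ((546.8958740234375, 222.89334106445312), (12.952591896057129, 11.252303123474121), 25.146556854248047)
```

View pics/crop.png

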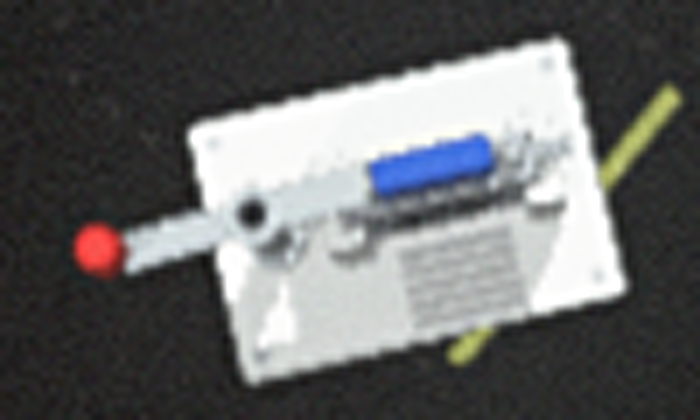

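```bash
cat >> h.py <<'E'
YAW=np.radians(14.0); O=np.array([576.9,117.6]); ex=np.array([np.cos(YAW),np.sin(YAW)]); ey=np.array([-ex[1],ex[0]])
PIV=O+60*ey
def plan(pinch,ang,n,pitch=0):
    """shares per row to bring grasp point to pinch with tool y at world angle ang (deg), tilt pitch about tool x"""
    s=telemetry.read_state(); q=s["ee_rot"]; r=R.from_quat([*q[1:],q[0]])
    y=np.array([np.cos(np.radians(ang)),np.sin(np.radians(ang)),0]);z=np.array([0,0,-1.])
    t=R.from_matrix(np.column_stack([np.cross(y,z),y,z]))*R.from_rotvec([np.radians(pitch),0,0])
    tcp=np.array(pinch)-t.apply([0,0,robot.pinch_z])
    sh=r.inv().apply(tcp-s["eef_pos"]); rv=(r.inv()*t).as_rotvec()
    ya=r.apply([0,1,0]); gp=s["eef_pos"]+r.apply([0,0,robot.pinch_z])
    print("t",round(s["time"],2),"grasp now",gp.round(1),"yang",np.degrees(np.arctan2(ya[1],ya[0])).round(1),"z",r.apply([0,0,1]).round(3))
    print("shift mm",sh.round(1),"dist",np.linalg.norm(sh).round(1),"per-row",(sh/500/n).round(4),"| rot deg",np.degrees(rv).round(1),"per-row",(rv/.5/n).round(4))
E
python3 - <<'E'
from h import *
P=np.vstack([np.load(f"/tmp/{n}0.npz")["P"][np.load(f"/tmp/{n}0.npz")["d"]>0] for n in("top",)])
for y0 in range(-700,400,100):
    q=P[(P[:,1]>=y0)&(P[:,1]<y0+100)]
    print(y0,[int(q[(q[:,0]>=x)&(q[:,0]<x+50),2].max(initial=-1)) for x in range(300,800,50)])
print(PIV, PIV+48*np.array([-np.sin(YAW+.077),np.cos(YAW+.077)]))
plan((450,-150,249),-74.9,14)
E
```

```text
-700 [-1, 7, 9, 153, 178, -1, -1, -1, -1, -1]
-600 [-1, 6, 8, 163, 199, 251, 251, 250, 250, 217]
-500 [-1, 6, 6, 188, 218, 241, 262, 277, 289, 291]
-400 [-1, 8, 242, 269, 284, 292, 296, 296, 294, 293]
-300 [-1, 9, 242, 271, 285, 294, 298, 305, 304, 297]
-200 [-1, 6, 71, 70, 6, 258, 295, 304, 301, 295]
-100 [-1, 8, 41, 61, 7, 7, 137, 139, 137, 117]
0 [-1, 9, 6, 8, 14, 125, 17, 7, 18, 15]
100 [-1, 6, 8, 6, 97, 127, 18, 10, 173, 217]
200 [-1, 6, 8, 8, 134, 130, 30, 7, 70, 70]
300 [-1, 9, 14, 15, 27, 33, 35, 28, 39, 36]
[562.38468626 175.81774358] [547.22417251 221.36067742]
t 0.1 grasp now [ 182.4 -649.4  249. ] yang -74.3 z [-0.001  0.002 -1.   ]
shift mm [ 392.7 -408.7    0.7] dist 566.8 per-row [ 0.0561 -0.0584  0.0001] | rot deg [-0.1  0.   0.6] per-row [-0.0003  0.      0.0015]
```

Emit:
arm_command(rows=[[[0,0,-0.09,0,0,0,1],[0,0,-0.09,0,0,0,1],[0,0,-0.09,0,0,0,1],[0.056,-0.058,0,0,0,0,1],[0.056,-0.058,0,0,0,0,1],[0.056,-0.058,0,0,0,0,1],[0.056,-0.058,0,0,0,0,1],[0.056,-0.058,0,0,0,0,1]]], squeeze=20)

```text
time: 1.1
eef_pos: [278.6, -471.0, 539.3]
ee_rot: [-0.0, 0.991, 0.137, -0.0]
force: [1.0, -0.3, -0.4]
gripper_width: 1.003
grip_force: 0.0
```

Emit:
arm_command(rows=[[[0.056,-0.058,0,0,0,0,1],[0.056,-0.058,0,0,0,0,1],[0.056,-0.058,0,0,0,0,1],[0.056,-0.058,0,0,0,0,1],[0.056,-0.058,0,0,0,0,1],[0.056,-0.058,0,0,0,0,1],[0.056,-0.058,0,0,0,0,1],[0.056,-0.058,0,0,0,0,1]]])

```text
time: 2.1
eef_pos: [431.3, -187.2, 539.4]
ee_rot: [-0.0, 0.991, 0.136, -0.0]
force: [0.3, 0.5, -0.1]
gripper_width: 0.999
grip_force: 0.0
```

```bash
python3 -c "
from h import *
plan((547,221.5,220),18.4,10)"
```

```text
t 2.1 grasp now [ 431.3 -187.2  384.7] yang -74.3 z [-0. -0. -1.]
shift mm [ 221.9 -362.2  164.7] dist 455.6 per-row [ 0.0444 -0.0724  0.0329] | rot deg [ -0.    0.  -92.7] per-row [-1.000e-04  1.000e-04 -3.237e-01]
```

Emit:
arm_command(rows=[[[0.044,-0.072,0,0,0,0,1],[0.044,-0.072,0,0,0,0,1],[0.044,-0.072,0,0,0,0,1],[0.044,-0.072,0,0,0,0,1],[0.044,-0.072,0.033,0,0,0,1],[0.044,-0.072,0.033,0,0,0,1],[0.044,-0.072,0.033,0,0,0,1],[0.044,-0.072,0.033,0,0,0,1]]])

```text
time: 3.1
eef_pos: [522.8, 137.5, 472.8]
ee_rot: [0.0, 0.991, 0.136, -0.0]
force: [0.7, -0.1, -0.3]
gripper_width: 1.001
grip_force: 0.0
```

Emit:
arm_command(rows=[[[0,0,0,0,0,-0.324,1],[0,0,0,0,0,-0.324,1],[0,0,0,0,0,-0.324,1],[0,0,0,0,0,-0.324,1],[0,0,0,0,0,-0.324,1],[0,0,0,0,0,-0.324,1],[0,0,0,0,0,-0.324,1],[0,0,0,0,0,-0.324,1]]])

```text
time: 4.1
eef_pos: [522.5, 136.2, 473.3]
ee_rot: [-0.0, 0.706, 0.709, -0.0]
force: [0.5, 0.6, 1.0]
gripper_width: 0.999
grip_force: 0.0
```

Emit:
arm_command(rows=[[[0,0,0,0,0,-0.324,1],[0,0,0,0,0,-0.324,1],[0,0,0,0,0,0,1]]])

```text
time: 4.47
eef_pos: [522.6, 136.1, 473.2]
ee_rot: [-0.0, 0.585, 0.811, -0.0]
force: [0.2, -0.9, 0.7]
gripper_width: 1.002
grip_force: 0.0
```

```bash
python3 -c "
from h import *
plan((547,221.5,180),18.4,4)"
```

```text
t 4.47 grasp now [522.4 136.1 318.5] yang 18.4 z [-0.001  0.    -1.   ]
shift mm [ 73.3  50.2 138.5] dist 164.6 per-row [0.0367 0.0251 0.0693] | rot deg [-0.1 -0.  -0. ] per-row [-0.0004 -0.0002 -0.0001]
```

Emit:
arm_command(rows=[[[0.037,0.025,0.07,0,0,0,1],[0.037,0.025,0.07,0,0,0,1],[0.037,0.025,0.07,0,0,0,1],[0.037,0.025,0.07,0,0,0,1],[0,0,0,0,0,0,0.5]]])

```text
time: 5.1
eef_pos: [545.6, 223.3, 331.1]
ee_rot: [-0.002, 0.584, 0.812, -0.002]
force: [-0.1, 0.1, 1.4]
gripper_width: 0.812
grip_force: 0.0
```

```bash
python3 -c "
from h import *
plan((547,221.5,120),18.4,3)"
```

```text
t 5.1 grasp now [544.8 223.1 176.4] yang 18.5 z [-0.005 -0.001 -1.   ]
shift mm [-2.1  1.  56.4] dist 56.4 per-row [-0.0014  0.0007  0.0376] | rot deg [-0.3 -0.   0.1] per-row [-0.0037 -0.0003  0.0017]
```

Emit:
arm_command(rows=[[[-0.001,0.001,0.038,0,0,0,0.5],[-0.001,0.001,0.038,0,0,0,0.5],[-0.001,0.001,0.036,0,0,0,0.5],[0,0,0,0,0,0,0.5],[0,0,0,0,0,0,0.5]]])

```text
time: 5.72
eef_pos: [548.6, 221.6, 278.0]
ee_rot: [0.0, 0.584, 0.812, 0.0]
force: [-0.8, 0.2, 0.1]
gripper_width: 0.748
grip_force: 0.0
```

```bash
python3 -c "
from h import *
plan((547,221.5,120),18.4,1)
im,d,P=cloud('scene'); cv2.imwrite('pics/s1.png',cv2.resize(im[150:300,240:400,::-1],None,fx=4,fy=4))"
```

```text
t 5.72 grasp now [548.7 221.7 123.3] yang 18.5 z [ 0.001  0.    -1.   ]
shift mm [ 0.4 -1.6  3.3] dist 3.7 per-row [ 0.0008 -0.0031  0.0066] | rot deg [ 0.  -0.   0.1] per-row [ 0.0013 -0.0005  0.0034]
```

View pics/s1.png

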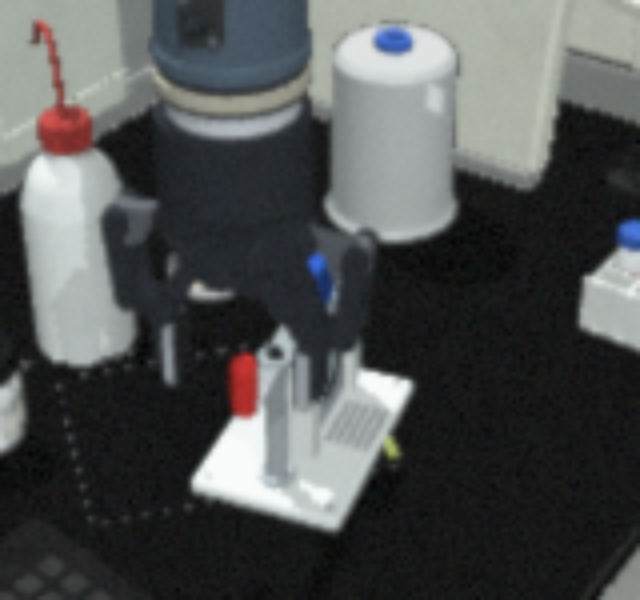

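The fingers straddle the red knob (crop 243,385), with the tips at (170,380) and (322,390). I'll close on it.

Emit:
arm_command(rows=[[[0,-0.003,0.005,0,0,0,0.5],[0,0,0,0,0,0,-1],[0,0,0,0,0,0,-1],[0,0,0,0,0,0,-1],[0,0,0,0,0,0,-1],[0,0,0,0,0,0,-1],[0,0,0,0,0,0,-1]]], squeeze=20)

```text
time: 6.65
eef_pos: [547.1, 221.1, 275.4]
ee_rot: [0.0, 0.584, 0.812, 0.0]
force: [0.0, -0.5, 1.0]
gripper_width: 0.165
grip_force: 20.6
```

```bash
python3 -c "
from h import *
plan((547,221.5,120),18.4,1)
s=telemetry.read_state();print(s['force'],s['gripper_width'],s['grip_force'])
print(np.linalg.norm(s['eef_pos'][:2]-PIV))"
```

```text
t 6.65 grasp now [547.2 221.1 120.7] yang 18.5 z [ 0.  0. -1.]
shift mm [0.4 0.  0.7] dist 0.8 per-row [0.0009 0.     0.0014] | rot deg [0.  0.  0.1] per-row [0.0009 0.0001 0.0039]
[ 0.00555882 -0.53365471  1.04037035] 0.16490318912940652 20.59491012711078
47.77146373601463
```

Emit:
arm_command(rows=[[[-0.0006,-0.0103,0,0,0,-0.215,-1],[-0.0006,-0.0103,0,0,0,-0.215,-1],[-0.0006,-0.0103,0,0,0,-0.215,-1],[-0.0006,-0.0103,0,0,0,-0.215,-1],[-0.0006,-0.0103,0,0,0,-0.215,-1],[-0.0006,-0.0103,0,0,0,-0.215,-1],[-0.0006,-0.0103,0,0,0,-0.215,-1],[0,0,0,0,0,0,-1]]])

```text
time: 7.65
eef_pos: [520.1, 198.4, 275.4]
ee_rot: [-0.0, 0.246, 0.969, 0.001]
force: [-0.7, 0.7, 0.4]
gripper_width: 0.167
grip_force: 20.6
```

```bash
cat >> h.py <<'E'
def lever():
    s=telemetry.read_state(); q=s["ee_rot"]; g=s["eef_pos"]+R.from_quat([*q[1:],q[0]]).apply([0,0,robot.pinch_z])
    v=g[:2]-PIV; print("r",np.hypot(*v),"lever deg",np.degrees(np.arctan2(-v@ex,v@ey)),"F",s["force"].round(1),"grip",s["grip_force"])
E
python3 -c "
from h import *
lever();plan((*(PIV-48*ex),120),104.0,1)"
```

```text
r 47.94055945609987 lever deg 47.705281408089576 F [-0.7  0.7  0.4] grip 20.57381020160392
t 7.65 grasp now [520.2 198.5 120.7] yang 61.6 z [ 0.     0.001 -1.   ]
shift mm [-12.5 -32.1   0.6] dist 34.4 per-row [-0.0249 -0.0642  0.0013] | rot deg [  0.1   0.  -42.4] per-row [ 2.5000e-03  1.0000e-04 -1.4813e+00]
```

Emit:
arm_command(rows=[[[-0.0006,-0.0103,0,0,0,-0.215,-1],[-0.0006,-0.0103,0,0,0,-0.215,-1],[-0.0006,-0.0103,0,0,0,-0.215,-1],[-0.0006,-0.0103,0,0,0,-0.215,-1],[-0.0006,-0.0103,0,0,0,-0.215,-1],[-0.0006,-0.0103,0,0,0,-0.215,-1],[-0.0006,-0.0103,0,0,0,-0.215,-1],[0,0,0,0,0,0,-1]]])

```text
time: 8.65
eef_pos: [516.1, 163.8, 275.4]
ee_rot: [0.0, -0.127, 0.992, 0.001]
force: [-0.3, 3.6, 2.2]
gripper_width: 0.163
grip_force: 20.6
```

```bash
python3 -c "
from h import *
lever()"
```

```text
r 47.77150952636336 lever deg 90.13078396354517 F [-0.3  3.6  2.2] grip 20.62276051612571
```

Emit:
arm_command(rows=[[[0,-0.004,0,0,0,0,-1],[0,0,0,0,0,0,-1]]])

```text
time: 8.9
eef_pos: [516.0, 163.2, 275.5]
ee_rot: [0.001, -0.128, 0.992, 0.002]
force: [0.1, 8.4, -3.0]
gripper_width: 0.168
grip_force: 20.5
```

```bash
python3 -c "
from h import *
lever()"
```

```text
r 47.785225086059405 lever deg 90.34594567041333 F [ 0.1  8.4 -3. ] grip 20.4835607833229
```

Emit:
arm_command(rows=[[[0,0.004,0,0,0,0,0],[0,0,0,0,0,0,0],[0,0,0,0,0,0,0],[0,0,-0.06,0,0,0,0],[0,0,-0.08,0,0,0,0],[0,0,-0.08,0,0,0,0],[0,0,0,0,0,0.3,0.3],[0,0,0,0,0,0.3,0.3]]])

```text
time: 9.9
eef_pos: [516.2, 162.7, 385.7]
ee_rot: [0.0, 0.025, 1.0, -0.0]
force: [-0.3, -0.1, -0.5]
gripper_width: 0.652
grip_force: 0.0
```

Emit:
arm_command(rows=[[[0,0,0,0,0,0.3,0.3],[0,0,0,0,0,0.3,0.3],[0,0,0,0,0,0.3,0.3],[0,0,0,0,0,0.3,0.3],[0,0,0,0,0,0.3,0.3],[0,0,0,0,0,0.3,0.3],[0,0,0,0,0,0.3,0.3],[0,0,0,0,0,0.3,0.3]]])

```text
time: 10.9
eef_pos: [516.0, 162.8, 385.2]
ee_rot: [0.0, 0.584, 0.811, -0.0]
force: [-0.3, 0.2, 0.5]
gripper_width: 0.648
grip_force: 0.0
```

```bash
python3 -c "
from h import *
plan((576.8,117.6,190),14,4)
im,d,P=cloud('top'); cv2.imwrite('pics/t2.png',cv2.resize(im[160:260,220:350,::-1],None,fx=5,fy=5,interpolation=cv2.INTER_CUBIC))
b=im.astype(int); 
m=(b[...,0]>b[...,1]+70)&(b[...,0]>b[...,2]+70)&(abs(P[...,2]-130)<6);m[:180]=0;print(m.sum(),P[m].mean(0) if m.any() else 0, PIV-48*ex)
im,d,P=cloud('scene');b=im.astype(int)
m=(b[...,0]>b[...,1]+70)&(b[...,0]>b[...,2]+70)&(abs(P[...,2]-130)<6);m[:,:285]=0;print(m.sum(),P[m].mean(0) if m.any() else 0)
m=(b[...,2]>b[...,0]+50)&(b[...,2]>b[...,1]+30)&(abs(P[...,2]-123)<5)&(P[...,1]>60);m[:,:285]=0
print(m.sum(),P[m].mean(0) if m.any() else 0)
"
```

```text
t 10.9 grasp now [516.  162.7 230.5] yang 18.5 z [-0.    -0.001 -1.   ]
shift mm [-62.1  43.4  40.5] dist 85.9 per-row [-0.031   0.0217  0.0202] | rot deg [-0.   0.   4.5] per-row [-0.0002  0.0004  0.039 ]
0 0 [515.8104914  164.20549259]
37 [513.96486236 165.65825464 129.08309399]
67 [575.1211436  120.73517148 123.04314267]
```

View pics/t2.png

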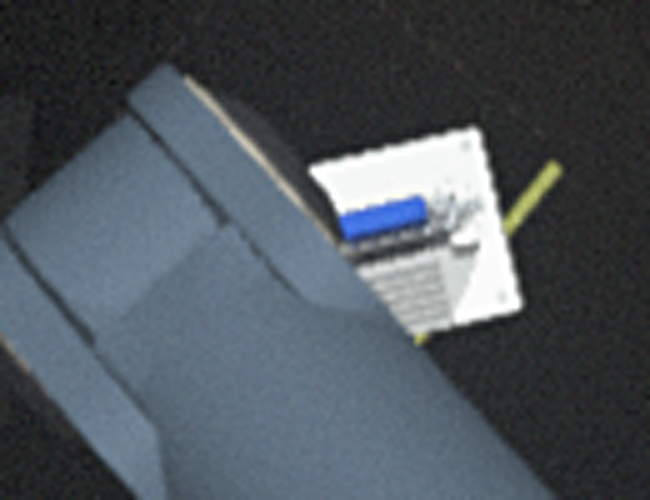

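In the crop the blue grip (383,217) and the dock haven't moved. The scene-camera points put the knob at the open stop. Next I'll move above the grip.

Emit:
arm_command(rows=[[[-0.031,0.022,0.01,0,0,0.04,0.3],[-0.031,0.022,0.01,0,0,0.04,0.3],[-0.031,0.022,0.02,0,0,0.04,0.3],[-0.031,0.022,0.03,0,0,0.04,0.3],[0,0,0,0,0,0,0.3],[0,0,0,0,0,0,0.3]]])

```text
time: 11.75
eef_pos: [576.1, 117.3, 350.1]
ee_rot: [-0.0, 0.614, 0.789, 0.0]
force: [-0.4, -0.7, 0.3]
gripper_width: 0.651
grip_force: 0.0
```

```bash
python3 -c "
from h import *
plan((576.9,117.6,112),14.0,4)"
```

```text
t 11.75 grasp now [576.  117.5 195.4] yang 14.3 z [-0.001  0.001 -1.   ]
shift mm [-0.   0.9 83.4] dist 83.4 per-row [-0.      0.0005  0.0417] | rot deg [-0.  -0.   0.3] per-row [-0.0002 -0.0004  0.0023]
```

Emit:
arm_command(rows=[[[0,0.001,0.042,0,0,0,0.3],[0,0.001,0.042,0,0,0,0.3],[0,0,0.042,0,0,0,0.3],[0,0,0.04,0,0,0,0.3],[0,0,0,0,0,0,0.3],[0,0,0,0,0,0,0.3]]])

```text
time: 12.5
eef_pos: [577.6, 117.4, 267.5]
ee_rot: [0.0, 0.614, 0.789, 0.0]
force: [-0.3, -0.6, 0.7]
gripper_width: 0.654
grip_force: 0.0
```

Emit:
arm_command(rows=[[[0,0,0,0,0,0,-1],[0,0,0,0,0,0,-1],[0,0,0,0,0,0,-1],[0,0,0,0,0,0,-1],[0,0,0,0,0,0,-1],[0,0,0,0,0,0,-1],[0,0,0,0,0,0,-1]]], squeeze=25)

```text
time: 13.38
eef_pos: [577.5, 117.1, 267.8]
ee_rot: [0.0, 0.614, 0.789, 0.0]
force: [-0.2, -0.8, 6.2]
gripper_width: 0.136
grip_force: 28.1
```

```bash
python3 -c "
from h import *
plan((576.9,117.6,112),14.0,4)"
```

```text
t 13.38 grasp now [577.7 117.1 113.1] yang 14.2 z [ 0.001 -0.    -1.   ]
shift mm [ 0.6 -0.5  1.1] dist 1.4 per-row [ 0.0003 -0.0003  0.0006] | rot deg [0.1 0.  0.2] per-row [0.0005 0.0002 0.0018]
```

Emit:
arm_command(rows=[[[0,0,0,0,0,0,-1],[0,0,0,0,0,0,-1],[0,0,-0.01,0,0,0,-1],[0,0,-0.02,0,0,0,-1],[0,0,-0.02,0,0,0,-1],[0,0,-0.02,0,0,0,-1]]], squeeze=60)

```text
time: 14.12
eef_pos: [577.2, 117.0, 302.9]
ee_rot: [-0.0, 0.614, 0.789, -0.0]
force: [0.4, 0.6, -1.6]
gripper_width: 0.13
grip_force: 58.5
```

Emit:
arm_command(rows=[[[0,0,-0.02,0,0,0,-1],[0,0,-0.02,0,0,0,-1],[0,0,-0.02,0,0,0,-1],[0,0,-0.02,0,0,0,-1],[0,0,-0.04,0,0,0,-1],[0,0,-0.04,0,0,0,-1],[0,0,-0.04,0,0,0,-1],[0,0,-0.04,0,0,0,-1]]])

```text
time: 15.12
eef_pos: [577.3, 117.1, 423.9]
ee_rot: [0.0, 0.614, 0.789, 0.0]
force: [0.4, 0.2, -2.9]
gripper_width: 0.129
grip_force: 58.5
```

```bash
python3 -c "
from h import *
print(telemetry.read_state()['grip_force'])
plan((500,100,330),14.0,8,45)
plan((500,100,330),14.0,8,-45)
im,d,P=cloud('scene'); cv2.imwrite('pics/s3.png',cv2.resize(im[130:300,220:420,::-1],None,fx=3.5,fy=3.5))"
```

```text
58.495155572891235
t 15.12 grasp now [577.4 117.1 269.2] yang 14.2 z [ 0.001 -0.    -1.   ]
shift mm [  2.   30.3 -15.4] dist 34.1 per-row [ 0.0005  0.0076 -0.0039] | rot deg [45.   0.1  0.2] per-row [0.1965 0.0004 0.0009]
t 15.12 grasp now [577.4 117.1 269.2] yang 14.2 z [ 0.001 -0.    -1.   ]
shift mm [   2.8 -188.5  -15.6] dist 189.1 per-row [ 0.0007 -0.0471 -0.0039] | rot deg [-45.   -0.1   0.2] per-row [-0.1962 -0.0003  0.0009]
```

View pics/s3.png

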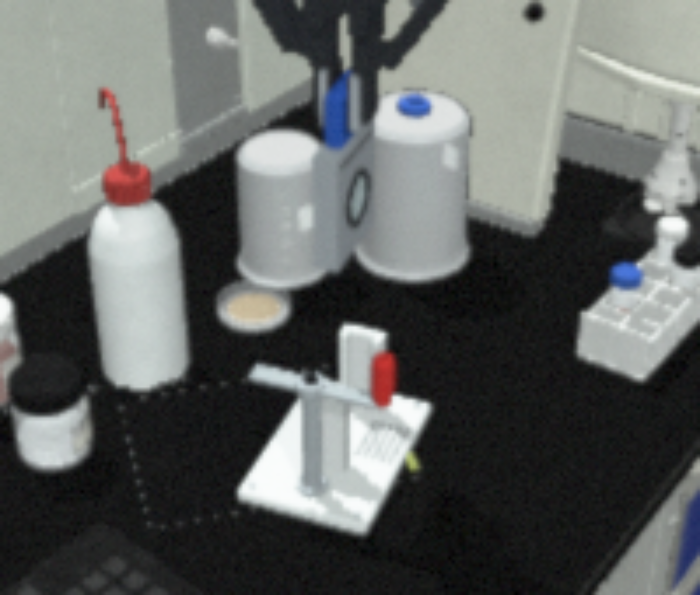

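The cell hangs clear in the gripper at (345,190), and the lever is open with the knob on the robot's side at (383,378). Everything else is undisturbed. Next I'll pull back and up, then tilt.

Emit:
arm_command(rows=[[[0,-0.02,-0.02,0,0,0,-1],[0,-0.04,-0.02,0,0,0,-1],[0,-0.04,-0.02,0,0,0,-1],[0,-0.04,-0.02,0,0,0,-1],[0,-0.04,-0.02,0,0,0,-1],[0,-0.04,0,0,0,0,-1],[0,0,0,-0.1,0,0,-1],[0,0,0,-0.17,0,0,-1]]])

```text
time: 16.18
eef_pos: [469.7, 90.0, 471.7]
ee_rot: [0.042, 0.613, 0.787, 0.053]
force: [-0.3, 0.3, -2.0]
gripper_width: 0.124
grip_force: 58.8
```

```bash
python3 -c "
from h import *
plan((577,117,365),14.2,1,-45);print(telemetry.read_state()['joint_positions'])"
```

```text
t 16.18 grasp now [490.   95.  318.4] yang 14.2 z [ 0.131  0.033 -0.991]
shift mm [-0.1  1.6 -2.5] dist 3.0 per-row [-0.0002  0.0031 -0.005 ] | rot deg [-37.2   0.    0. ] per-row [-1.2998e+00  1.0000e-03  9.0000e-04]
[ 0.66430933  0.16023015 -1.03195857  1.88695195  0.17633248  1.04261123
 -0.18378651]
```

Emit:
arm_command(rows=[[[0,0,0,-0.17,0,0,-1],[0,0,0,-0.17,0,0,-1],[0,0,0,-0.17,0,0,-1],[0,0,0,-0.17,0,0,-1]]])

```text
time: 16.68
eef_pos: [469.5, 90.1, 471.4]
ee_rot: [0.145, 0.597, 0.767, 0.185]
force: [-0.5, 0.2, -2.3]
gripper_width: 0.131
grip_force: 58.8
```

```bash
python3 -c "
from h import *
plan((577,117,365),14.2,1,-45);print(telemetry.read_state()['joint_positions'])"
```

```text
t 16.68 grasp now [538.1 107.4 333.8] yang 14.2 z [ 0.443  0.111 -0.889]
shift mm [-0.3  2.6 -2. ] dist 3.3 per-row [-0.0007  0.0053 -0.004 ] | rot deg [-17.8   0.    0. ] per-row [-0.6216  0.0011  0.0016]
[ 0.7493264   0.0591176  -1.04439679  1.98639533  0.1109368   0.6532774
 -0.10550274]
```

Emit:
arm_command(rows=[[[0,0,0,-0.15,0,0,-1],[0,0,0,-0.15,0,0,-1],[0,0,0,-0.15,0,0,-1],[0,0,0,-0.1,0,0,-1],[0,0,0,-0.06,0,0,-1],[0,0,0,0,0,0,-1],[0,0,0,0,0,0,-1]]])

```text
time: 17.55
eef_pos: [470.6, 90.1, 472.1]
ee_rot: [0.233, 0.568, 0.73, 0.3]
force: [-0.4, -0.1, -2.1]
gripper_width: 0.126
grip_force: 58.9
```

```bash
python3 -c "
from h import *
plan((577,117,365),14.2,1,-45);s=telemetry.read_state();print(s['joint_positions'],s['qd'].round(3))
im,d,P=cloud('scene'); cv2.imwrite('pics/s4.png',cv2.resize(im[60:300,200:440,::-1],None,fx=2.5,fy=2.5))
b=im.astype(int);m=(b[...,2]>b[...,0]+50)&(b[...,2]>b[...,1]+30)&(P[...,2]>300)&(P[...,2]<420)&(abs(P[...,1]-117)<50);print(m.sum(),P[m].mean(0) if m.any() else 0)
c=(abs(P[...,0]-625)<90)&(abs(P[...,1]-125)<60)&(P[...,2]>235)&(P[...,2]<340)&(d>0);q=P[c];print(len(q),q.min(0),q.max(0))
"
```

```text
t 17.55 grasp now [575.9 116.7 362. ] yang 14.2 z [ 0.681  0.172 -0.712]
shift mm [ 0.   1.9 -1.3] dist 2.3 per-row [ 0.      0.0038 -0.0027] | rot deg [-0.4 -0.   0. ] per-row [-0.0127 -0.0002  0.0005]
[ 0.79599961 -0.00286242 -1.04403517  2.07633283 -0.00608771  0.28766914
  0.00420498] [-0.002  0.002  0.001 -0.007  0.001 -0.005 -0.   ]
150 [573.93045794 129.64935179 361.80274838]
283 [580.92101296 111.77974567 286.0482508 ] [643.5590521  167.15552593 339.97743126]
```

View pics/s4.png

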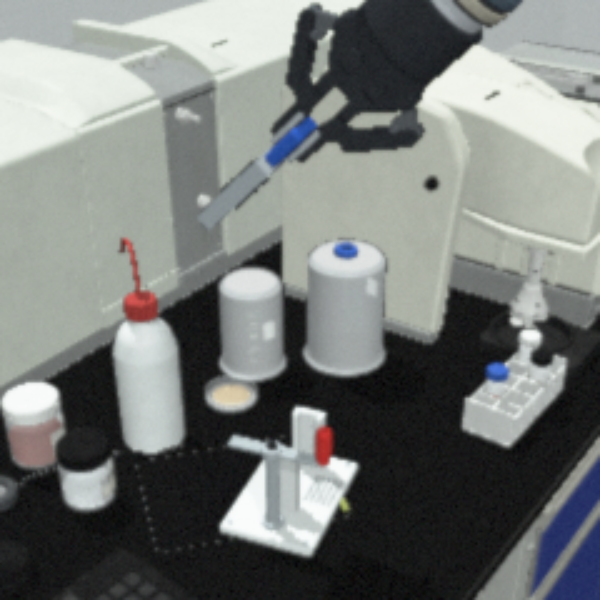

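The cell is held at about 45°, grip end up at (290,140) and lower end at (205,215). Its lowest point is about 286 mm up, and the lever is open. The arm is still and the surroundings are untouched, so I'll hand it in.

```bash
python3 -c "
from bench import close_job
print(close_job())"
```

```text
the job is handed in; nothing more can be done
None
```

I've handed the job in: the keeper lever is fully open, and the cell is out of the dock, held still by its grip at about 45° (grip end up) with its lowest point about 29 cm above the bench. The glassware and jars were left undisturbed.

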